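# Set the clay warmer to yellow and start it

### The arm

A 7-joint arm with a two-finger parallel gripper is mounted at the origin on the work surface. World frame = base frame: x ahead of the robot, y to its left, z up, the work surface at z = 0. Lengths are in mm, angles in rad, forces in N, time in s.
With the tool pointing down it reaches from about 425 to 925 mm from the base axis. Payload 6.8 kg.
Tool frame: the origin (TCP) lies midway between the tips of the shut fingers; the grasp point (between the pads) lies manip.hold_point_z behind it (manip.hold_point_z is the distance from the TCP to the grasp point, in mm); z points along the fingers, y is the direction in which the jaws open and shut (so a half turn about z gives the same grasp; the last joint's range is limited). The gripper opens to 85 mm and grips with 20 to 120 N. Pads are 22 mm wide; open, the fingers measure 114 mm over their backs; the gripper's body (76 mm by 85 mm) begins 54 mm behind the grasp point. The pads swing forward as they close: fully open they stand 13 mm farther back than shut.
Start: joints at [1.138, 0.477, 0.022, 1.555, -0.011, 1.109, -0.083], TCP at [215.415, -639.722, 231.308] pointing down, gripper open.
Joint ranges: [-2.96, 2.96], [-0.34, 2.1], [-1.41, 1.46], [0.24, 2.44], [-1.37, 4.51], [0.17, 1.92], [-2.96, 2.96]. Speed limits (rad/s): [2.39, 2.39, 3.14, 3.14, 3.14, 3.14, 3.14].

### API

Orientations are given as a rotation vector (axis times angle).
In Python, from bench import observe, viewer, manip gives the robot as it stands.
- The arm moves only by the tool drive_tool, never from a script. Its argument "deltas" is a list of rows, each a list of 2 entries, a list of its own where there are three numbers: the shift along the tool's x, y, z in cm, then the turn, a rotation vector about the tool's x, y, z in rad. A call has 1 to 12 rows; each row shifts and turns the commanded pose from where the row before left it, along the tool's axes as they then stand; what a row does not reach is not made up. A row lasts 1/12 s, in which the tool goes at most 41.7 mm and 7.16 degrees, less where a joint would pass 70% of its speed; a pose out of reach is approached as far as the arm can. A call with a gripper value outside its range is refused whole. "jaw" is the opening, from -1 (shut) to 1 (fully open), set as the call begins (left out, the last holds). The fingers move at their own pace and stop on an object; "newtons" is the grip in N (left out, the last holds). Time passes only in rows, so rows that do not move let the fingers close. It gives the time, the measured TCP pose, the force and the opening at its end, in the units of the state.
- observe(): the state, without advancing time (a new reading comes with each control period).
- viewer.camera(name): name is "scene" or "top"; returns the picture (420x560x3 uint8, blue, green, red); there is no depth.
- viewer.camera_info(name): a dict with "mtx" (3x3 intrinsics, pixels), "dist_coeffs" ([k1, k2, p1, p2, k3] as OpenCV has them; the pictures are not rectified), "position" and "orientation" of the camera in the world. Camera axes: x right, y up, looking along -z (the intrinsics and any distortion apply to the point x, -y, -z); pixel columns grow to the right and rows downward; lengths in mm; the calibration is good to about 2 mm. A picture is of the moment at which its call begins. camera_info takes no time and is no camera call.
- manip.sign_off(): hands the job in, once; it reports no verdict.
The state is a dict: "time_s": time; "q": joint angles; "qd": joint speeds; "joint_torque": joint torques, N m; "position": TCP position; "tcp_rot": TCP orientation; "wrist_force": force on the tool from outside, world axes, zero at the start; "torque": the same for the moment, N m; "finger_gap": finger opening in mm.
Only numpy, scipy, OpenCV 4.12 (cv2) and the standard library are available. Lean on these libraries where they do the work, as an engineer would, in place of code of your own. Each camera call takes 0.05 s, during which the arm holds its last target.

### The job

The clay hedgehog on the warmer is still damp. With a fingertip, turn the big knurled dial clockwise until it clicks in at the yellow mark, without going past that mark; then press the green start button all the way down and let it spring back. Do not touch the hedgehog, and leave the other things on the shelf where they lie.

Things in the scene. Friction and masses are not known exactly. Their poses are not given: they have to be found in the camera images.
- dial (a joint): Angle (rad) of the clay warmer's big black knurled dial, growing clockwise seen from above, axis vertical. Four sprung stops, each with a coloured dot outside the rim: white 0.00, blue 0.70, yellow 1.40, red 2.09. Left between two it springs into one: the humps between lie at 0.35, 1.05 and 1.75 and take up to 0.06 N m to pass. Hard ends at -0.08 and 2.17. Starts at white or blue.
- dial_face (a point): Point on the dial's axis in its flat ribbed top face, 82 mm above the shelf; it sinks with the dial but does not turn. The dial is a disc 110 mm across, 20 mm thick, too wide to pinch. A fingertip pressed down 40 mm out from here and led round in an arc turns it by friction. The dial is sprung downwards: 1 N at first touch, 7 N when 5 mm down, rigid there.
- dial_pointer (a point): Outer end of the dial's white pointer line, in the top face, 50 mm out from the axis; turns with the dial.
- yellow_mark (a point): Centre of the yellow dot, 16 mm across, on the warmer's top 71 mm from the dial's axis; the pointer points at it when the dial stands at yellow.
- start (a joint): Travel (m) of the green start button, 0 when up, 0.006 when fully down; a spring pushes it back. It takes about 5 N to hold it fully down.
- start_top (a point): Centre of the top of the green start button, 30 mm across, on the warmer's top; it is pressed straight down.
- warmer: The clay warmer: a grey box 180 mm (x) by 350 mm (y) and 55 mm high, fixed to the shelf, origin at the centre of its underside; it stands turned by up to 0.3 rad either way. The dial is at x 0, y +105 mm, the button at x -55, y 0, and a white warm plate 132 mm square, its top 63 mm high, at x 0, y -108 mm.
- hedgehog: White clay model hedgehog, loose, about 75 mm long, 70 mm wide and 56 mm high, standing on the warm plate; origin at the centre of its underside. Not to be touched.
- eraser: Green eraser block, 52 x 24 x 14 mm, loose on the shelf before the warmer's robot side; origin at the centre of its underside. Leave alone.
- sharpener: Steel pencil sharpener, 30 x 20 x 14 mm, loose on the shelf beyond the warmer; origin at the centre of its underside. Leave alone.
- brush: Paint brush with a wooden handle, loose on the shelf to the left; leave alone.
- palette: Blue plastic paint palette, 200 x 140 x 14 mm, loose on the shelf to the right; origin at the centre of its underside. Leave alone.
- paint_jar: Red paint jar with a white cap, 56 mm across and 75 mm high, loose on the shelf to the far left; origin at the centre of its underside. Leave alone.

How it is judged:
By the outcome, as a careful person would: the job done as asked, in the order asked, and still so for the second after the job is handed in, with the robot touching nothing.
It also fails if it takes over 42 s, if anything falls off the work surface, if the arm or the gripper's body presses on something with over 40 N, if the wrist force passes 120 N, or if a joint passes its speed limit or range.

## Working session

There is one attempt and no reset: what is moved stays moved. The work goes in short steps, Python scripts to look and compute and a tool call to move; the robot and the scene stay as the last step left them, time stands still between calls to the robot, and variables do not carry over. Pictures are saved under pics/ and viewed, and the job is handed in when it is done.

Besides the shell and the picture viewer there is one more tool, called by a JSON object that holds its "api" and its "payload", one argument or row to a line. drive_tool: Moves the arm, as the interface text tells. Its arguments: {"type":"object","properties":{"deltas":{"type":"array","items":{"type":"array"}},"jaw":{"type":"number"},"newtons":{"type":"number"}},"required":["deltas"]}

```bash
mkdir -p pics; python3 - <<'E'
from bench import observe, viewer, manip
import cv2
print(observe(), manip.hold_point_z)
for n in("scene","top"):
    cv2.imwrite(f"pics/{n}0.png",viewer.camera(n)); print(viewer.camera_info(n))
E
```

```text
{'time_s': 0.0, 'q': array([ 1.1378958 ,  0.47780426,  0.0223311 ,  1.55642898, -0.01147951,
        1.10933595, -0.08308828]), 'qd': array([-1.04233939e-03, -2.93942792e-04, -5.03657439e-04,  1.72631577e-06,
        3.37161141e-04, -1.25370839e-03, -1.07506841e-03]), 'joint_torque': array([ 6.51392456e-04, -5.96458125e+01,  1.60813976e+00, -2.81200218e+01,
        1.24641205e-02,  9.33385338e-03, -5.28728549e-06]), 'position': array([ 215.20206324, -639.15052844,  230.3322768 ]), 'tcp_rot': array([-3.09847312e+00, -5.07743843e-01,  7.03099022e-04]), 'wrist_force': array([-0.35068611, -0.25156307, -0.56416491]), 'torque': array([ 0.00433737, -0.00338928, -0.0576674 ]), 'finger_gap': 85.46417388149362} 18.700000000000003
{'mtx': array([[423.02585359,   0.        , 277.6089886 ],
       [  0.        , 423.02585359, 215.58729471],
       [  0.        ,   0.        ,   1.        ]]), 'dist_coeffs': array([0.01272139, 0.        , 0.        , 0.        , 0.        ]), 'position': array([956.15321185, 658.94367967, 790.13985595]), 'orientation': array([0.28368418, 1.0857383 , 2.44376682])}
{'mtx': array([[410.84906453,   0.        , 273.03393063],
       [  0.        , 410.84906453, 209.26074181],
       [  0.        ,   0.        ,   1.        ]]), 'dist_coeffs': array([0.03558391, 0.        , 0.        , 0.        , 0.        ]), 'position': array([ 319.00647792,   -7.3117386 , 1257.00169068]), 'orientation': array([ 0.1617683 , -0.1740388 , -1.61684325])}
```

View pics/scene0.png

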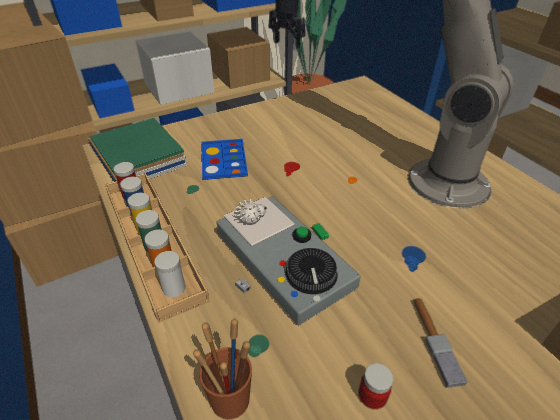

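View pics/top0.png

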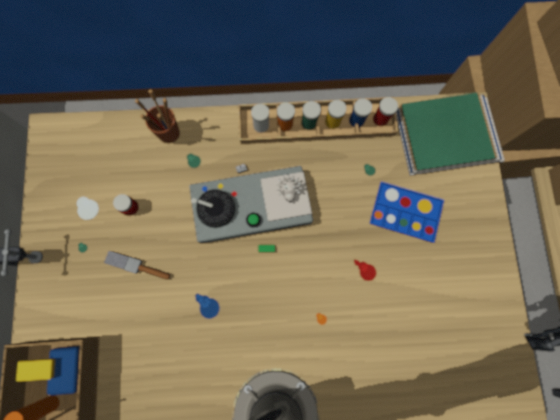

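The scene picture shows the warmer, with the dial near (312,270), its pointer at (316,284) towards the white dot (317,298), and the button at (302,234). In the top picture the dial is near (216,208), with white, blue, yellow and red running clockwise, so the dial stands at white. Next I'll measure.

```bash
cat > h.py <<'E'
import numpy as np, cv2
from scipy.spatial.transform import Rotation as R
from bench import observe, viewer, manip
def ray(n,uv):
    c=viewer.camera_info(n)
    p=cv2.undistortPoints(np.array([[uv]],float),c["mtx"],c["dist_coeffs"])[0,0]
    return np.array(c["position"]), R.from_rotvec(c["orientation"]).apply([p[0],-p[1],-1])
def onz(n,uv,z):
    o,d=ray(n,uv); return o+d*(z-o[2])/d[2]
def proj(n,P):
    c=viewer.camera_info(n)
    p=R.from_rotvec(c["orientation"]).inv().apply(np.array(P)-c["position"])
    return cv2.projectPoints(np.array([[p[0],-p[1],-p[2]]]),np.zeros(3),np.zeros(3),c["mtx"],c["dist_coeffs"])[0][0,0]
def blobs(im,lo,hi,roi):
    x0,y0,x1,y1=roi
    m=cv2.inRange(cv2.cvtColor(im[y0:y1,x0:x1],cv2.COLOR_BGR2HSV),np.array(lo),np.array(hi))
    n,l,s,c=cv2.connectedComponentsWithStats(m)
    return [(int(s[i,4]),(c[i]+[x0,y0]).round(2)) for i in range(1,n) if s[i,4]>=6]
E
python3 - <<'E'
from h import *
for n,roi in(("scene",(215,195,360,320)),("top",(185,162,315,245))):
    im=cv2.imread(f"pics/{n}0.png")
    for c,lo,hi,z in(("yel",(20,120,100),(35,255,255),55),("blue",(100,120,80),(130,255,255),55),("red",(0,150,80),(8,255,255),55),("green",(45,120,40),(85,255,255),63),("white",(0,0,150),(180,60,255),55)):
        for a,p in blobs(im,lo,hi,roi): print(n,c,a,p,onz(n,p,z).round(1)[:2])
    x0,y0,x1,y1=roi
    cv2.imwrite(f"pics/{n}0c.png",cv2.resize(im[y0:y1,x0:x1],None,fx=5 if n=="scene" else 6,fy=5 if n=="scene" else 6))
E
```

```text
scene yel 36 [280.81 279.31] [657.2 133.4]
scene blue 37 [293.92 293.54] [651.3 181.2]
scene red 28 [282.29 262.93] [630.8  92.7]
scene green 149 [320.14 231.19] [501.5  52. ]
scene green 110 [301.88 231.73] [542.2  32.4]
scene white 1661 [259.73 220.46] [611.5 -61.2]
scene white 38 [313.89 275.29] [586.2 158.5]
scene white 9 [238.22 282.  ] [743.7  95.4]
scene white 33 [316.21 298.03] [615.4 214. ]
top yel 15 [220.13 185.53] [659.6 132.5]
top blue 16 [204.44 188.75] [651.9 180. ]
top red 11 [233.55 193.64] [632.1  92.8]
top green 102 [252.95 219.03] [549.6  37.4]
top white 1607 [283.26 196.97] [614.  -56.4]
top white 22 [192.91 200.09] [618.5 215.1]
top white 14 [204.5 203. ] [607.7 180.6]
```

```bash
sleep 0
python3 - <<'E'
from h import *
from scipy.optimize import least_squares as ls
S=np.array([[615.4,214],[651.3,181.2],[657.2,133.4],[630.8,92.7]]);T=np.array([[618.5,215.1],[651.9,180],[659.6,132.5],[632.1,92.8]])
a=np.array([0,.7,1.4,2.09])
for Q in(S,T,(S+T)/2):
    f=lambda v:(v[:2]+71*np.c_[np.cos(v[2]-a),np.sin(v[2]-a)]-Q).ravel()
    r=ls(f,[600,150,1.3]);print(r.x.round(3),abs(r.fun).max())
    c=r.x
# button triangulation
o1,d1=ray("scene",(301.88,231.73));o2,d2=ray("top",(252.95,219.03))
t=np.linalg.lstsq(np.c_[d1,-d2],o2-o1,rcond=None)[0];print((o1+d1*t[0]).round(1),(o2+d2*t[1]).round(1))
# yaw from plate: black dial -> button vector in warmer frame (-55,-105)
for b in(o1+d1*t[0],o2+d2*t[1]):
    v=b[:2]-c[:2];y=np.arctan2(v[1],v[0])-np.arctan2(-105,-55);print(np.linalg.norm(v),np.hypot(55,105),y)
    print("pred button",c[:2]+R.from_euler('z',y).as_matrix()[:2,:2]@[-55,-105])
print(R.from_rotvec(observe()["tcp_rot"]).as_matrix().round(3))
E
```

```text
[587.905 148.983   1.173] 0.42831785258360355
[589.679 149.395   1.16 ] 1.3990969557314656
[588.791 149.189   1.166] 0.6119885599258623
[546.4  38.6  70.3] [548.2  37.1  70.6]
118.42286099195562 118.53269591129698 0.11614462854725627
pred button [546.32900528  38.52300478]
119.22731601478353 118.53269591129698 0.13490579937136649
pred button [548.41258352  37.74589658]
[[ 0.948  0.319 -0.001]
 [ 0.319 -0.948  0.001]
 [-0.    -0.002 -1.   ]]
```

View pics/top0c.png

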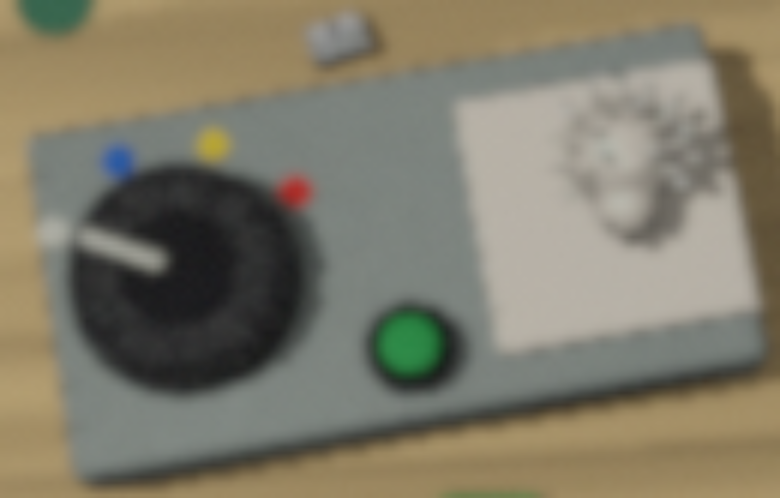

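View pics/scene0c.png

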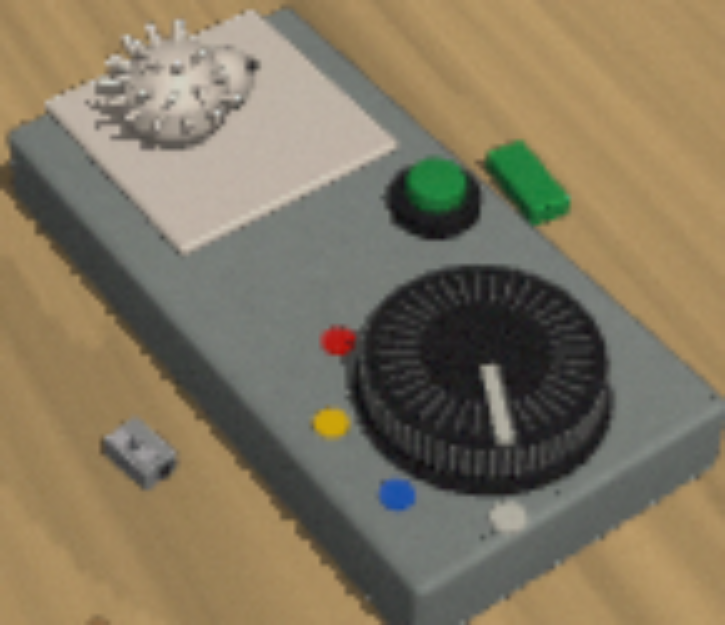

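{"api": "drive_tool", "payload": {
  "deltas": [
    [[0,0,0],[0,0,0.108]],
    [[0,0,0],[0,0,0.108]],
    [[0,0,0],[0,0,0.108]],
    [[1.5,-3.1,0],[0,0,0]],
    [[1.5,-3.1,0],[0,0,0]],
    [[1.5,-3.1,0],[0,0,0]],
    [[1.5,-3.1,0],[0,0,0]],
    [[1.5,-3.1,0],[0,0,0]],
    [[1.5,-3.1,0],[0,0,0]],
    [[1.5,-3.1,0],[0,0,0]],
    [[1.5,-3.1,0],[0,0,0]],
    [[1.5,-3.1,0],[0,0,0]]
  ],
  "jaw": -1,
  "newtons": 40
}}

```text
time_s: 1.1
position: [350.4, -358.8, 231.1]
tcp_rot: [-3.141, -0.001, 0.001]
wrist_force: [1.4, -0.2, 0.4]
finger_gap: 0.1
```

{"api": "drive_tool", "payload": {
  "deltas": [
    [[1.6,-3.4,0],[0,0,0]],
    [[1.6,-3.4,0],[0,0,0]],
    [[1.6,-3.4,0],[0,0,0]],
    [[1.6,-3.4,0],[0,0,0]],
    [[1.6,-3.4,0],[0,0,0]],
    [[1.6,-3.4,0],[0,0,0]],
    [[1.6,-3.4,0],[0,0,0]],
    [[1.6,-3.4,0],[0,0,0]],
    [[1.6,-3.4,0],[0,0,0]],
    [[1.6,-3.4,0],[0,0,0]],
    [[1.5,-3.2,0],[0,0,0]],
    [[1.5,-3.2,0],[0,0,0]]
  ]
}}

```text
time_s: 2.1
position: [540.1, 45.3, 231.0]
tcp_rot: [3.141, 0.001, -0.001]
wrist_force: [0.5, -0.2, 0.6]
finger_gap: -0.1
```

{"api": "drive_tool", "payload": {
  "deltas": [
    [[0.3,-1.6,2],[0,0,0]],
    [[0.3,-1.6,2.5],[0,0,0]],
    [[0,0,2.5],[0,0,0]],
    [[0,0,2.5],[0,0,0]],
    [[0,0,2],[0,0,0]],
    [[0,0,0],[0,0,0]],
    [[0,0,0],[0,0,0]]
  ]
}}

```text
time_s: 2.68
position: [545.0, 75.3, 115.5]
tcp_rot: [3.141, 0.001, -0.004]
wrist_force: [1.1, 0.0, -0.0]
finger_gap: 0.1
```

{"api": "drive_tool", "payload": {
  "deltas": [
    [[1.4,-1.8,0],[0,0,0]],
    [[1.4,-1.9,0],[0,0,0]],
    [[0,0,1],[0,0,0]],
    [[0,0,1],[0,0,0]],
    [[0,0,0],[0,0,0]],
    [[0,0,0],[0,0,0]]
  ]
}}

```text
time_s: 3.18
position: [573.1, 111.4, 96.1]
tcp_rot: [3.141, -0.0, -0.002]
wrist_force: [-0.5, -0.1, -0.4]
finger_gap: -0.1
```

```bash
python3 - <<'E'
from h import *
im=viewer.camera("scene");s=observe();print(s["position"].round(1),s["wrist_force"].round(2))
print(proj("scene",s["position"]))
cv2.imwrite("pics/s1.png",cv2.resize(im[165:325,235:375],None,fx=3.7,fy=3.7,interpolation=cv2.INTER_CUBIC))
E
```

```text
[573.5 111.5  96.5] [ 0.46  0.27 -0.93]
[308.7047714  247.14545647]
```

View pics/s1.png

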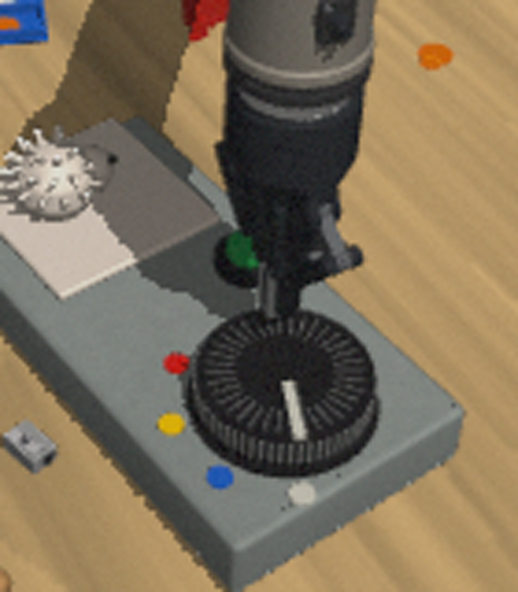

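The crop shows the shut fingertips at about (275,310), above the dial's robot-side part. The pointer at (297,435) is still at white, and the tip agrees with its projection. Next is to press down.

{"api": "drive_tool", "payload": {
  "deltas": [
    [[0,0,0.6],[0,0,0]],
    [[0,0,0.5],[0,0,0]],
    [[0,0,0.3],[0,0,0]],
    [[0,0,0.2],[0,0,0]],
    [[0,0,0.2],[0,0,0]],
    [[0,0,0],[0,0,0]],
    [[0,0,0],[0,0,0]]
  ]
}}

```text
time_s: 3.82
position: [573.8, 111.9, 78.5]
tcp_rot: [3.141, 0.001, -0.0]
wrist_force: [-2.2, -1.5, 4.6]
finger_gap: -0.6
```

```bash
python3 -c "
import numpy as np
a=-1.953-0.1*np.arange(18);p=40*np.c_[np.cos(a),-np.sin(a)]/10
print(np.diff(p,axis=0).round(2).tolist())"
```

```text
[[-0.36, -0.17], [-0.34, -0.2], [-0.32, -0.24], [-0.3, -0.27], [-0.27, -0.3], [-0.24, -0.32], [-0.21, -0.34], [-0.17, -0.36], [-0.13, -0.38], [-0.09, -0.39], [-0.06, -0.4], [-0.02, -0.4], [0.02, -0.4], [0.06, -0.39], [0.1, -0.39], [0.14, -0.37], [0.18, -0.36]]
```

{"api": "drive_tool", "payload": {
  "deltas": [
    [[0,0,0.1],[0,0,0]],
    [[0,0,0],[0,0,0]],
    [[-0.36,-0.17,0],[0,0,0]],
    [[-0.34,-0.2,0],[0,0,0]],
    [[-0.32,-0.24,0],[0,0,0]],
    [[-0.3,-0.27,0],[0,0,0]],
    [[-0.27,-0.3,0],[0,0,0]],
    [[-0.24,-0.32,0],[0,0,0]],
    [[0,0,0],[0,0,0]],
    [[0,0,0],[0,0,0]]
  ]
}}

```text
time_s: 4.65
position: [556.1, 129.1, 78.2]
tcp_rot: [-3.14, -0.003, -0.003]
wrist_force: [-1.5, 1.1, 6.9]
finger_gap: 0.2
```

```bash
cat > look.py <<'E'
import sys
from h import *
k=sys.argv[1]
im=viewer.camera("scene");s=observe();p=s["position"]
print(s["time_s"],p.round(1),s["wrist_force"].round(2))
C=np.array([588.5,149.2]);v=p[:2]-C;print("tip r,az",np.hypot(*v).round(1),np.arctan2(v[1],v[0]).round(3))
for a,q in blobs(im,(0,0,140),(180,60,255),(280,245,345,292)):
    w=onz("scene",q,80);d=w[:2]-C;print("white",a,q,"r",np.hypot(*d).round(1),"dial",round(1.17-np.arctan2(d[1],d[0]),3))
cv2.imwrite(f"pics/{k}.png",cv2.resize(im[165:325,235:375],None,fx=3.7,fy=3.7,interpolation=cv2.INTER_CUBIC))
E
python3 look.py s2
```

```text
4.7 [556.1 129.   78.2] [-1.1   1.13  6.18]
tip r,az 38.2 -2.583
white 45 [305.71 275.67] r 32.5 dial 0.552
white 13 [339.62 287.31] r 82.4 dial -0.647
```

View pics/s2.png

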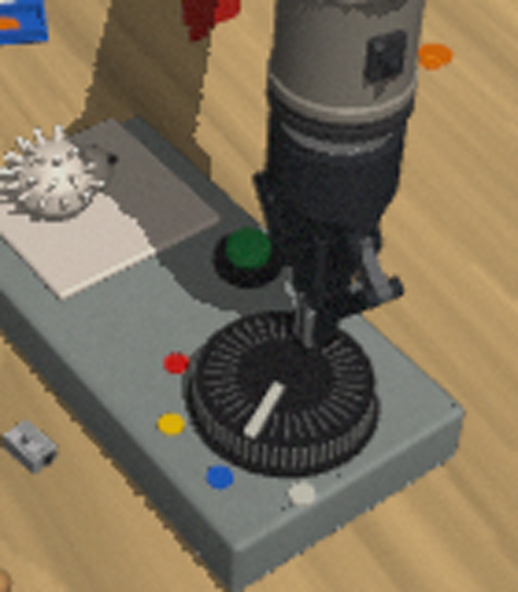

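The pointer has turned clockwise to just short of blue (crop 250,432), about 0.55 rad, and it is following the finger. I'll continue the arc.

{"api": "drive_tool", "payload": {
  "deltas": [
    [[-0.21,-0.34,0],[0,0,0]],
    [[-0.17,-0.36,0],[0,0,0]],
    [[-0.13,-0.38,0],[0,0,0]],
    [[-0.09,-0.39,0],[0,0,0]],
    [[-0.06,-0.4,0],[0,0,0]],
    [[-0.02,-0.4,0],[0,0,0]],
    [[0,0,0],[0,0,0]],
    [[0,0,0],[0,0,0]]
  ]
}}

```text
time_s: 5.37
position: [550.0, 151.8, 78.4]
tcp_rot: [-3.139, -0.003, -0.005]
wrist_force: [0.3, 1.9, 5.1]
finger_gap: -0.2
```

```bash
python3 look.py s3
```

```text
5.4167 [550.  151.8  78.4] [0.63 1.06 5.19]
tip r,az 38.6 3.075
white 42 [299.69 271.07] r 31.4 dial 1.123
white 14 [339.14 287.57] r 82.1 dial -0.631
```

View pics/s3.png

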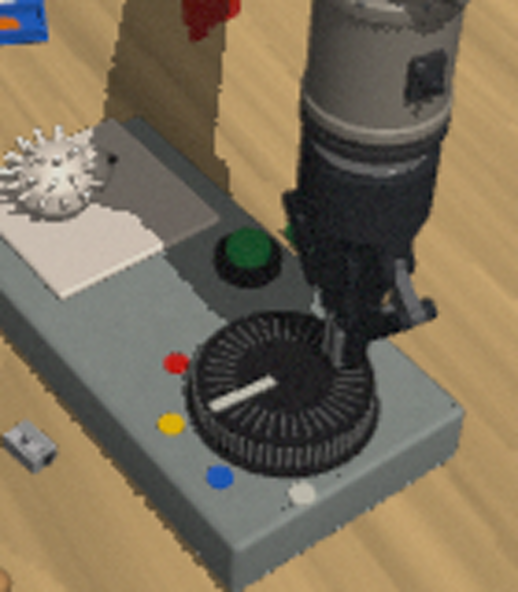

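The pointer (crop 213,405) is past the hump between blue and yellow, at about 1.12. It needs roughly 0.22 more.

{"api": "drive_tool", "payload": {
  "deltas": [
    [[0.01,-0.2,0],[0,0,0]],
    [[0.01,-0.2,0],[0,0,0]],
    [[0.02,-0.2,0],[0,0,0]],
    [[0.03,-0.2,0],[0,0,0]],
    [[0,0,0],[0,0,0]],
    [[0,0,0],[0,0,0]]
  ]
}}

```text
time_s: 5.92
position: [550.9, 159.3, 78.4]
tcp_rot: [-3.14, -0.002, -0.005]
wrist_force: [1.2, 1.4, 4.8]
finger_gap: -0.0
```

```bash
python3 look.py s4
```

```text
5.9667 [550.9 159.3  78.4] [0.95 0.14 5.05]
tip r,az 38.9 2.878
white 44 [298.52 269.14] r 31.1 dial 1.315
white 8 [336.88 289.  ] r 81.8 dial -0.553
```

View pics/s4.png

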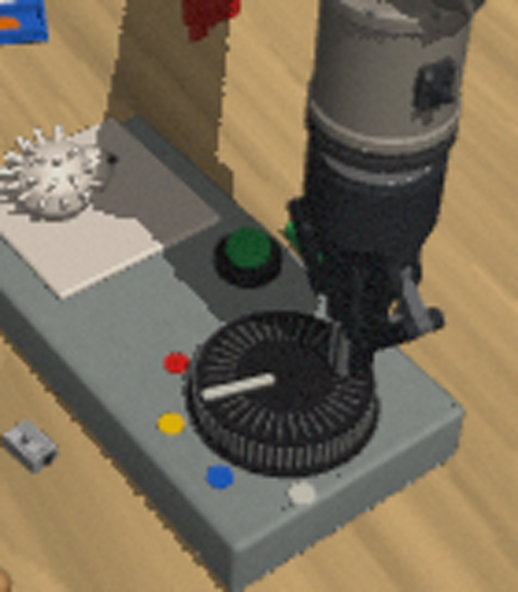

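The dial reads about 1.31 and the pointer (crop 205,393) is close to yellow. I'll lift off so the spring clicks it in.

{"api": "drive_tool", "payload": {
  "deltas": [
    [[0,0,-0.2],[0,0,0]],
    [[0,0,-0.3],[0,0,0]],
    [[0,0,-1],[0,0,0]],
    [[0,0,-2],[0,0,0]],
    [[0,0,-2],[0,0,0]],
    [[0,0,0],[0,0,0]],
    [[0,0,0],[0,0,0]]
  ]
}}

```text
time_s: 6.55
position: [549.7, 158.3, 133.5]
tcp_rot: [-3.141, -0.001, -0.003]
wrist_force: [-0.1, -0.4, -0.8]
finger_gap: 0.1
```

```bash
python3 look.py s5
```

```text
6.6 [549.  158.1 132.5] [-0.25 -0.05 -0.47]
tip r,az 40.5 2.921
white 43 [298.72 267.63] r 29.3 dial 1.448
white 16 [339.5  287.38] r 82.3 dial -0.643
```

View pics/s5.png

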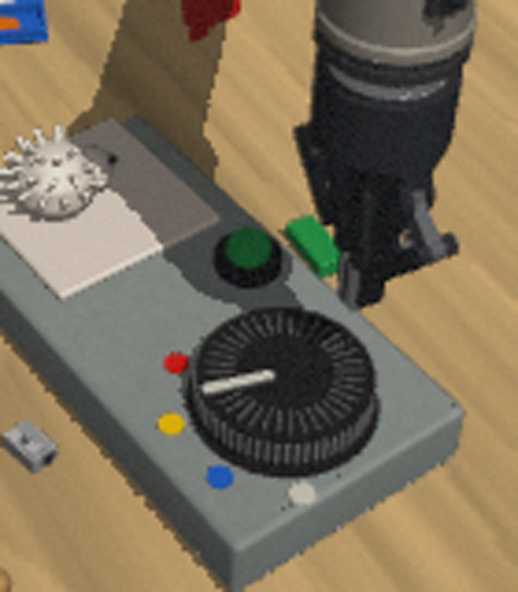

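The spring has taken the dial on to about 1.4, with the pointer at crop (205,387). Now to the button at about (547.4, 37.8).

{"api": "drive_tool", "payload": {
  "deltas": [
    [[0,3,0],[0,0,0]],
    [[0,3,0],[0,0,0]],
    [[0,3,0],[0,0,0]],
    [[-0.2,3,0],[0,0,0]],
    [[0,0,1.5],[0,0,0]],
    [[0,0,1.5],[0,0,0]],
    [[0,0,1.5],[0,0,0]],
    [[0,0,0.5],[0,0,0]],
    [[0,0,0],[0,0,0]],
    [[0,0,0],[0,0,0]]
  ]
}}

```text
time_s: 7.43
position: [547.0, 38.4, 82.0]
tcp_rot: [3.142, 0.002, -0.002]
wrist_force: [-0.4, -0.3, 0.3]
finger_gap: 0.3
```

```bash
python3 look.py s6; python3 - <<'E'
from h import *
im=viewer.camera("top")
cv2.imwrite("pics/t6.png",cv2.resize(im[162:245,185:315],None,fx=6,fy=6,interpolation=cv2.INTER_CUBIC))
C=np.array([588.8,149.2])
for n in("scene","top"):
  for d in(1.3,1.4,1.5):
    print(n,d,[proj(n,[*(C+r*np.array([np.cos(1.166-d),np.sin(1.166-d)])),82]).round(1) for r in(15,50)])
print("tip",proj("scene",observe()["position"]).round(1))
E
```

```text
7.4833 [547.6  38.5  82.5] [-0.63 -0.04 -0.67]
tip r,az 118.0 -1.925
white 42 [298.67 267.67] r 29.4 dial 1.445
scene 1.3 [array([305.2, 266.7]), array([290.5, 271. ])]
scene 1.4 [array([305. , 266.3]), array([289.8, 269.4])]
scene 1.5 [array([304.8, 265.7]), array([289.2, 267.7])]
top 1.3 [array([214.5, 201.7]), array([215.8, 190.2])]
top 1.4 [array([215. , 201.8]), array([217.4, 190.4])]
top 1.5 [array([215.5, 201.9]), array([219.1, 190.8])]
tip [301.5 228.2]
```

View pics/s6.png

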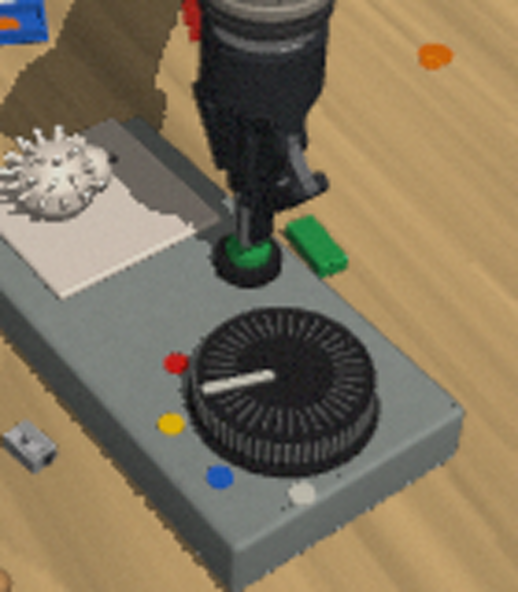

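View pics/t6.png

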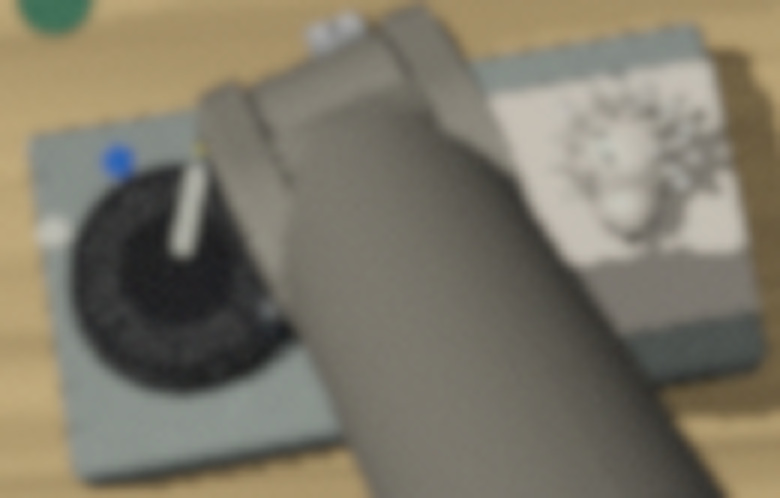

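The scene pointer end, full-frame (290.4,269.9), matches the prediction for 1.40 (289.8,269.4), and the top view agrees. The fingertips are over the button at crop (255,245). Now press.

{"api": "drive_tool", "payload": {
  "deltas": [
    [[0,0,0.5],[0,0,0]],
    [[0,0,0.4],[0,0,0]],
    [[0,0,0.3],[0,0,0]],
    [[0,0,0.2],[0,0,0]],
    [[0,0,0.2],[0,0,0]],
    [[0,0,0],[0,0,0]],
    [[0,0,0],[0,0,0]]
  ]
}}

```text
time_s: 8.12
position: [548.7, 38.5, 70.4]
tcp_rot: [3.141, 0.001, 0.004]
wrist_force: [-12.1, -1.5, 39.9]
finger_gap: 0.0
```

{"api": "drive_tool", "payload": {
  "deltas": [
    [[0,0,-0.2],[0,0,0]],
    [[0,0,0],[0,0,0]]
  ]
}}

```text
time_s: 8.28
position: [548.6, 38.6, 70.8]
tcp_rot: [3.141, 0.001, 0.005]
wrist_force: [-5.5, -1.2, 24.4]
finger_gap: 0.0
```

```bash
python3 look.py s7
```

```text
8.3333 [548.6  38.6  70.8] [-6.11 -1.32 23.33]
tip r,az 117.6 -1.917
white 42 [298.67 267.67] r 29.4 dial 1.445
white 13 [339.15 287.62] r 82.3 dial -0.63
```

View pics/s7.png

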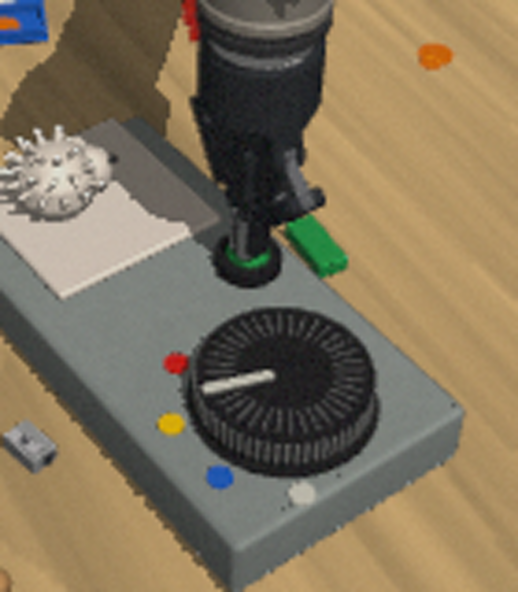

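{"api": "drive_tool", "payload": {
  "deltas": [
    [[0,0,-0.15],[0,0,0]],
    [[0,0,0],[0,0,0]],
    [[0,0,0],[0,0,0]]
  ]
}}

```text
time_s: 8.58
position: [548.5, 38.5, 71.0]
tcp_rot: [-3.141, -0.001, -0.004]
wrist_force: [-1.2, 0.1, 9.6]
finger_gap: 0.1
```

{"api": "drive_tool", "payload": {
  "deltas": [
    [[0,0,-0.2],[0,0,0]],
    [[0,0,0],[0,0,0]],
    [[0,0,0],[0,0,0]]
  ]
}}

```text
time_s: 8.83
position: [548.5, 38.5, 72.3]
tcp_rot: [-3.141, -0.001, -0.003]
wrist_force: [1.3, 1.0, 3.6]
finger_gap: 0.2
```

{"api": "drive_tool", "payload": {
  "deltas": [
    [[0,0,-0.2],[0,0,0]],
    [[0,0,0],[0,0,0]],
    [[0,0,0],[0,0,0]]
  ]
}}

```text
time_s: 9.08
position: [548.0, 38.4, 74.0]
tcp_rot: [-3.141, -0.001, -0.002]
wrist_force: [2.3, 0.7, 3.7]
finger_gap: 0.3
```

{"api": "drive_tool", "payload": {
  "deltas": [
    [[0,0,-0.2],[0,0,0]],
    [[0,0,0],[0,0,0]],
    [[0,0,0],[0,0,0]]
  ]
}}

```text
time_s: 9.33
position: [547.2, 38.2, 75.7]
tcp_rot: [3.141, 0.001, -0.001]
wrist_force: [1.7, 0.2, 1.8]
finger_gap: 0.1
```

{"api": "drive_tool", "payload": {
  "deltas": [
    [[0,0,-0.3],[0,0,0]],
    [[0,0,0],[0,0,0]],
    [[0,0,0],[0,0,0]]
  ]
}}

```text
time_s: 9.58
position: [546.6, 38.0, 78.5]
tcp_rot: [3.141, 0.001, -0.003]
wrist_force: [0.1, 0.8, 1.1]
finger_gap: 0.1
```

Rigid at about 71 mm, then a soft spring for about 6 mm up to about 77 mm: that is the button's own full travel. Retreat and check.

{"api": "drive_tool", "payload": {
  "deltas": [
    [[0,0,-2],[0,0,0]],
    [[0,0,-3],[0,0,0]],
    [[0,0,-3],[0,0,0]],
    [[0,0,-3],[0,0,0]],
    [[-2,2,-1],[0,0,0]],
    [[-2,3,0],[0,0,0]],
    [[-2,3,0],[0,0,0]],
    [[-1,3,0],[0,0,0]],
    [[-1,3,0],[0,0,0]],
    [[0,3,0],[0,0,0]],
    [[0,0,0],[0,0,0]],
    [[0,0,0],[0,0,0]]
  ]
}}

```text
time_s: 10.58
position: [466.6, -133.6, 198.4]
tcp_rot: [3.141, -0.005, -0.002]
wrist_force: [-0.4, 0.2, 0.9]
finger_gap: 0.1
```

```bash
python3 look.py s8; python3 - <<'E'
from h import *
im=viewer.camera("scene"); cv2.imwrite("pics/s9.png",im)
print([b for b in blobs(im,(45,120,40),(85,255,255),(285,195,340,260))],[b for b in blobs(cv2.imread("pics/scene0.png"),(45,120,40),(85,255,255),(285,195,340,260))])
E
```

```text
10.6333 [ 467.1 -132.   198.5] [ 0.   -0.03  0.02]
tip r,az 306.3 -1.979
white 42 [298.67 267.67] r 29.4 dial 1.445
[(150, array([320.05, 231.13])), (110, array([301.88, 231.73]))] [(149, array([320.14, 231.19])), (110, array([301.88, 231.73]))]
```

View pics/s9.png

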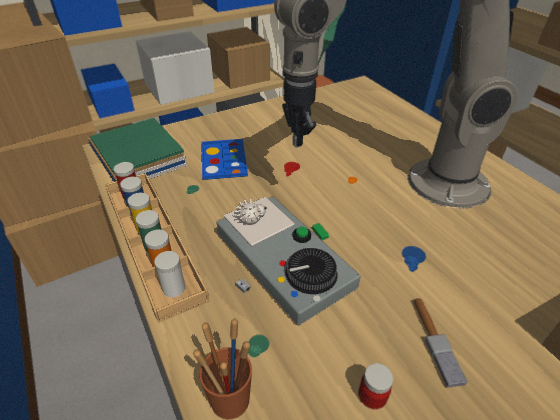

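View pics/s8.png

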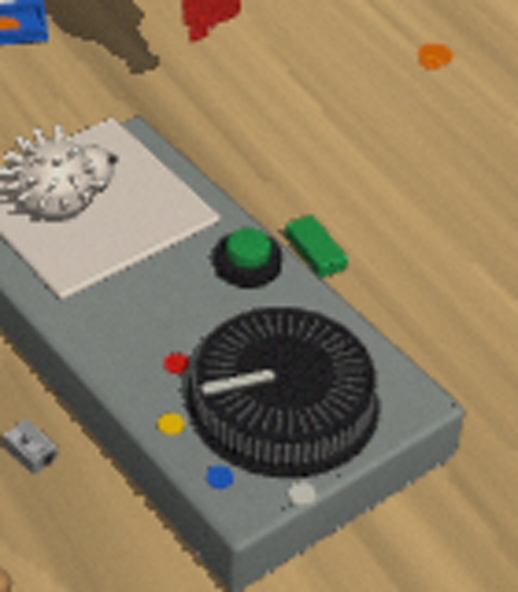

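The button is back at (301.88,231.73), exactly where it started. The eraser and the other things have not moved. The pointer end at (290,270) fits yellow (1.40), and the arm is clear.

```bash
python3 -c "
from bench import manip
print(manip.sign_off())"
```

```text
the job is handed in; nothing more can be done
None
```

I turned the dial from white to yellow with the shut fingertips, then pressed the green button fully down and let it spring back. The job was handed in at about 10.7 s.

**Dial:** I led it round clockwise to about 1.31, then lifted off so the spring clicked it in. The pointer end then lay within about 1 px of where it should be for 1.40, in both cameras. A cruder reading from the pointer's centroid gave 1.445, a little off 1.40. Both readings lie well inside the yellow stop.

**Button:** The fingertips met a rigid stop at about 71 mm. Its spring force faded over about 6 mm as I lifted, which matches the full travel. Afterwards its image position was identical to the start.

**Press force:** The press was harder than intended. I had taken the button top as 70 mm when it was about 77 mm, and the wrist force read 39.9 N at the end of that move; it may have been slightly higher within it. That was fingertip contact only, well below the 120 N wrist limit. The 40 N limit is for the arm and gripper body.

**Surroundings:** The hedgehog and the other things look unmoved in the last picture. For the eraser I also checked the numbers, and it was within 0.1 px of its start. The arm was clear of everything.

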